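Open the case with the pop-out T-handle

TASK

Open the grey steel case on the bench: press the release button in its lid so that the T-handle pops out, turn the handle clockwise (seen from above) only until you feel it come up against its stop, then raise the lid and leave it standing open by 25 degrees or more. Where the stop lies differs from case to case, so feel for it, and be gentle: do not force the handle against its stop, do not tug at a lid that is still caught, do not ram the button, and leave the things lying round the case where they are.

Things in the scene. Friction and masses are not known exactly. Their poses are not given: they have to be found in the camera images.
- case: Grey painted steel case, 180 mm deep (its x) by 220 mm wide (its y), 97 mm high with the lid shut. Heavy: it does not move. Origin at the centre of its underside, x to its back (hinge side), y to its left, z up. The lid's top is 97 mm above the origin; the lid's hinge line runs along y at x = +90 mm, z = 87 mm; the T-handle turns about the upright line at x = -20 mm, y = 0.
- release_button: Round steel push button in the lid, 20 mm across, 10 mm proud of the lid, at x = -20 mm, y = -55 mm in the case's frame. It moves down 5.5 mm against a spring of 3 N rising to 7 N at the hard stop; the handle is let go after about 3.5 mm (6 N). Origin on the level of the lid's top. It may be loaded with at most 25 N.
- button_top (a point): Centre of the button's top face (107 mm above the case's underside when not pressed), z up.
- handle_grip (a point): Centre of the T-handle's bar: a round bare metal bar 14 mm thick and 76 mm long, lying along this point's x axis, on a 10 mm stem. At the start it lies along the case's x in a 19 mm wide slot in the lid, its centre 5 mm below the lid's top, and cannot be gripped; popped out, its centre stands 21 mm above the lid's top, and it can be pinched across the bar from above.
- handle (a joint): How far the handle has come out, m: 0 in its slot, 0.026 fully out. A light spring (3 to 6 N) drives it out once the button lets it go and keeps it out.
- handle_turn (a joint): Angle of the handle, rad: 0 at the start, growing clockwise seen from above. It turns against a steady friction of about 0.1 N m. The stop, which differs from case to case, lies anywhere from 0.6 to 1.5 rad and cannot be seen; the lid is free only from about 0.12 rad before that stop, up to the stop, and held at all smaller angles.
- latch_cam: Latch tongue below the lid, out of sight, turning with the handle. 46 mm long. Origin on the handle's axis at the lid's underside.
- case_lid (a joint): Opening angle of the lid, rad: 0 shut, up to 1.3. The hinge is stiff, so the lid stays at whatever angle it is left; raising it at the handle takes about 5 to 9 N.
- loupe_mid (a point): Black eye loupe, 37 mm across, 22 mm high, beside the case; its centre. Leave alone.
- ferrule_mid (a point): Black ferrule ring, 23 mm across, 22 mm high, beside the case; its centre. Leave alone.
- green_stone_mid (a point): Green whetstone, 46 x 108 x 22 mm, beside the case; its centre. Leave alone.
- blank_mid (a point): Wooden handle blank, 23 x 118 x 19 mm, behind the case; its centre. Leave alone.

How it is judged (in metres and radians):
On the way, in this order (a step that is already met when the one before it is completed fails the run):
1. the button has let the handle pop out (value of joint handle above 0.018 m), for 0.2 s.
2. the handle has been turned to unlatch, the lid still down (value of joint handle_turn above 0.42 rad and value of joint case_lid below 0.1 rad), for 0.1 s.
At the end, for the whole second after the job is handed in: The lid stands still, open by at least 0.40 rad (23 degrees), and the things round the case lie within 25 mm of where they were (value of joint case_lid above 0.4 rad and velocity of joint case_lid between -0.05 and 0.05 rad/s); the robot touches nothing.
It fails at once if the button is loaded with more than 25 N (contact force between anything else and release_button above 25 N).
It fails at once if the latch tongue is forced against the keeper's stop or hook with more than 16 N (contact force between latch_cam and keeper above 16 N).
It fails at once if a thing beside the case is shifted by more than 25 mm (distance of any of loupe_mid, ferrule_mid, green_stone_mid, blank_mid from where it was at the start of the episode above 0.025 m).
It also fails if it takes over 66 s, if anything falls off the work surface, if the arm or the gripper's body presses on something with over 40 N, if the wrist force passes 120 N, or if a joint passes its speed limit or range.

ROBOT

A 7-joint arm with a two-finger parallel gripper is mounted at the origin on a cart in front of the work surface, level with it; the furniture and walls round the work are solid. World frame = base frame: x ahead of the robot, y to its left, z up, the work surface at z = 0. Lengths are in mm, angles in rad, forces in N, time in s.
With the tool pointing down it reaches from about 425 to 875 mm from the base axis. Payload 8.4 kg.
Tool frame: the origin (TCP) lies between the finger pads; the fingertips stand 11 mm ahead of it and the grasp point (between the pads) lies 8 mm behind it; z points along the fingers, y is the line along which they close (so a half turn about z gives the same grasp; the last joint's range is limited). The gripper opens to 87 mm and grips with 3 to 60 N. Pads are 19 mm wide; open, the fingers measure 117 mm over their backs; the gripper's body (75 mm by 190 mm) begins 51 mm behind the grasp point.
Start: joints at [-1.376, 0.333, 0.04, 1.465, -0.013, 1.343, -0.059], TCP at [188.236, 622.118, 233.546] pointing down, gripper open.
Joint ranges: [-2.58, 2.58], [-0.38, 2.09], [-1.3, 1.39], [0.25, 2.4], [-1.5, 4.64], [0.08, 2.09], [-2.65, 2.65]. Speed limits (rad/s): [2.22, 2.22, 2.79, 2.79, 3.14, 3.14, 3.14].

INTERFACE

Orientations are given as [roll, pitch, yaw] about the fixed x, y, z axes, in that order (R = Rz(yaw) Ry(pitch) Rx(roll)).
In Python, from bench import * gives the robot as it stands. The module is installed in compiled form; this text tells all that it offers.
- The arm moves only by the tool jog_arm, never from a script. Its argument "plan" is a list of rows, each a list of 7 numbers: the turn, a rotation vector about the world's x, y, z in rad, then the shift along the world's x, y, z in mm, then the opening, from 0 (shut) to 1 (fully open). A call has 1 to 8 rows; each row shifts and turns the commanded pose from where the row before left it; what a row does not reach is not made up. A row lasts 1/8 s, in which the tool goes at most 62.5 mm and 10.7 degrees, less where a joint would pass 70% of its speed; a pose out of reach is approached as far as the arm can. A call is refused whole if a number of a shift passes 62.5 or a number of a turn 0.188, either way. A call with a gripper value outside its range is refused whole. The fingers move at their own pace and stop on an object; "force" is the grip in N (left out, the last holds). Time passes only in rows, so rows that do not move let the fingers close. It gives the time, the measured TCP pose, the force, the opening and the grip force at its end, in the units of the state.
- get_state(): the state, without advancing time (a new reading comes with each control period).
- read_camera(name): name is "side" or "top" or "wrist"; returns a dict with "image" (420x560x3 uint8, red, green, blue), "depth" (420x560 float32, mm along the optical axis (not along the pixel's ray), 0 where there is no reading), "intrinsics" (3x3 intrinsics, pixels), "rvec" (rotation vector, rad) and "tvec" (3), from world to camera coordinates, as OpenCV has them. Camera axes: x right, y down, z forward; pixel columns grow to the right and rows downward; lengths in mm; the calibration is good to about 2 mm. A picture is of the moment at which its call begins.
- job_done(): hands the job in; it is judged then, once.
The state is a dict: "time": time; "joint_positions": joint angles; "qd": joint speeds; "effort": joint torques, N m; "tool_pos": TCP position; "eef_rot": TCP orientation; "wrist_force": force on the tool from outside, world axes, zero at the start; "ft_torque": the same for the moment, N m; "gripper_width": finger opening in mm; "grip_force": force on a finger pad.
Only numpy, scipy, OpenCV 4.12 (cv2) and the standard library are available. Lean on these libraries where they do the work, as an engineer would, in place of code of your own. Each camera call takes 0.05 s, during which the arm holds its last target. There are 200 camera calls.

## Working session

There is one attempt and no reset: what is moved stays moved. The work goes in short steps, Python scripts to look and compute and a tool call to move; the robot and the scene stay as the last step left them, time stands still between calls to the robot, and variables do not carry over. Pictures are saved under pics/ and viewed, at most 10 in all, crops included, and the job is handed in when it is done.

Besides the shell and the picture viewer there is one more tool, called as name([rows], argument=value, ...), one row to a line, values as JSON. jog_arm: Moves the arm, as the interface text tells. Its arguments: {"type":"object","properties":{"plan":{"type":"array"},"force":{"type":"number"}},"required":["plan"]}

```bash
mkdir -p pics
cat > h.py <<'E'
from bench import *
import numpy as np, cv2
def snap(name,fn,crop=None,scale=1):
    c=read_camera(name); np.savez('/tmp/'+name+'.npz',**c)
    im=c['image'][:,:,::-1]
    if crop: u0,v0,u1,v1=crop; im=im[v0:v1,u0:u1]
    cv2.imwrite('pics/'+fn,cv2.resize(im,None,fx=scale,fy=scale,interpolation=cv2.INTER_CUBIC)); return c
def px(c,u,v,z=None):
    K=c['intrinsics'];R=cv2.Rodrigues(np.array(c['rvec'],float))[0];t=np.array(c['tvec'],float).ravel()
    r=np.linalg.inv(K)@[u,v,1]; o=-R.T@t
    if z is None:
        d=c['depth'][int(round(v)),int(round(u))]; return R.T@(r*d-t)
    w=R.T@r; return o+w*(z-o[2])/w[2]
E
python3 - <<'E'
from h import *
snap('top','t1.png',None,1.4); snap('side','s1.png',None,1.4)
s=get_state(); print(s)
E
```

```text
{'time': 0.1, 'joint_positions': array([-1.37621381,  0.33383942,  0.0398734 ,  1.46616306, -0.01338084,
        1.34329126, -0.05853207]), 'qd': array([ 1.34709060e-03, -1.94996463e-03,  6.24416862e-04, -1.40091194e-03,
        4.66550272e-05,  6.28887150e-04, -2.44150787e-04]), 'effort': array([ 4.94772656e-03, -6.57808399e+01,  1.34046715e+00, -4.04706860e+01,
       -5.96543262e-02,  4.09178215e-02,  3.81618202e-05]), 'tool_pos': array([188.13818046, 621.7622952 , 232.75841505]), 'eef_rot': array([-3.14016179e+00,  1.14566624e-04,  2.84776705e+00]), 'wrist_force': array([ 0.07540804, -0.21401377, -0.08372829]), 'ft_torque': array([ 0.05280458,  0.01978075, -0.08050338]), 'grip_force': 0.0, 'gripper_width': 87.07864090418529}
```

View pics/t1.png

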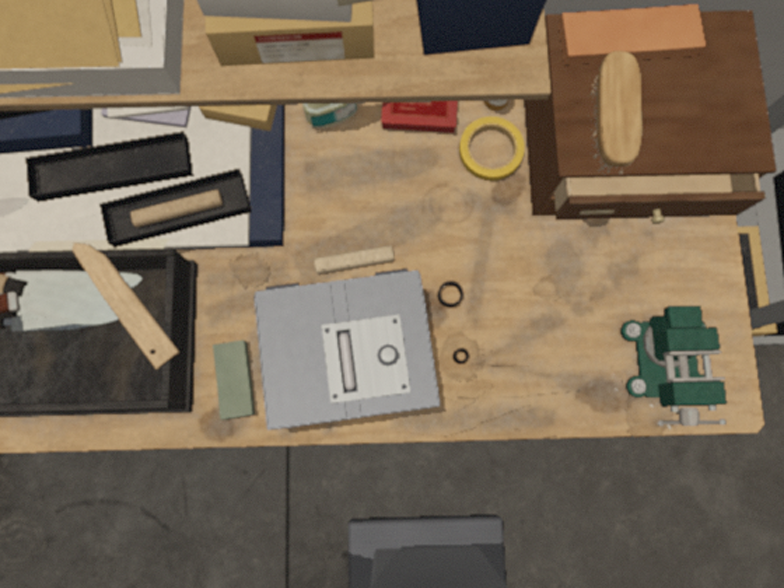

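View pics/s1.png

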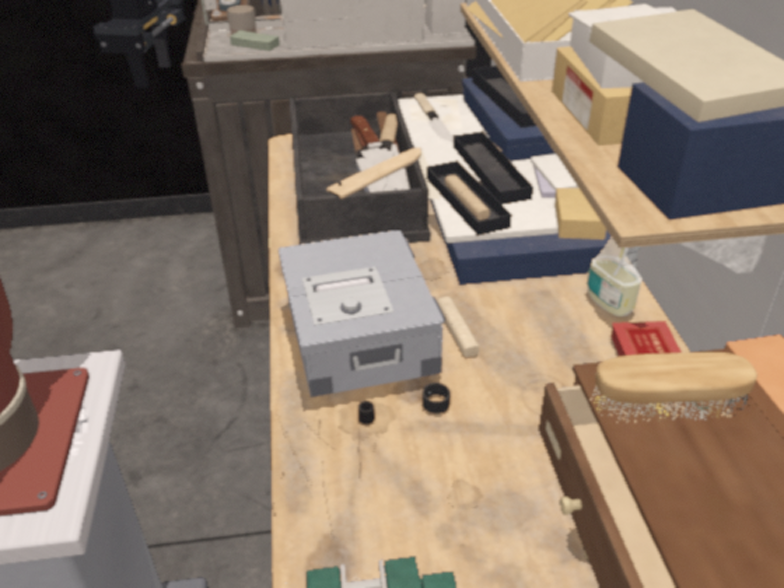

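The top view (image up = +x, left = +y) shows the case, with the button near (388,355) and the slot near (347,361) in the 1.4x picture. The loupe and ferrule are to its right, the whetstone to its left and the blank behind. Next I'll refine these positions.

Run:
```python
from h import *
c=dict(np.load('/tmp/top.npz'))
im=c['image'][180:320,170:330,::-1]; cv2.imwrite('pics/t2.png',cv2.resize(im,None,fx=4.2,fy=4.2,interpolation=cv2.INTER_CUBIC))
for n,u,v,z in [('btn',388,355,None),('btn107',388,355,107),('slot',347,361,92),('cFL',269,427,97),('cFR',439,407,97),('cBL',256,292,97),('cBR',420,271,97),('lid',300,350,None),('shelf',400,80,None)]:
    print(n,px(c,u/1.4,v/1.4,z).round(1))
```

```text
btn [474.7  79.4 105.9]
btn107 [474.5  79.4 107. ]
slot [469.5 134.   92. ]
cFL [385.9 235.8  97. ]
cFR [406.   14.4  97. ]
cBL [565.1 255.4  97. ]
cBR [589.  33.  97.]
lid [485.2 196.   96.3]
shelf [756.3  59.8 300.4]
```

View pics/t2.png

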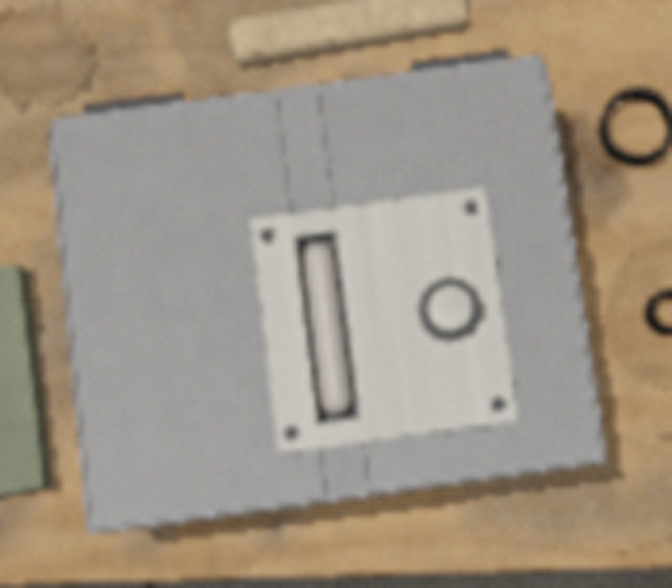

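The enlarged crop shows the button centre at (452,308) and the slot ends at (317,237) and (337,417). That puts the button at about (474.5, 79.3), the handle axis at about (469, 134) and the case yaw at about 0.10. Now moving above the button with the fingers shut.

jog_arm([
  [0, 0, 0.05, 26, -50, 0, 0],
  [0, 0, 0.05, 26, -50, 0, 0],
  [0, 0, 0.05, 26, -50, 0, 0],
  [0, 0, 0.05, 26, -50, 0, 0],
  [0, 0, 0.05, 26, -50, 0, 0],
  [0, 0, 0.05, 26, -50, 0, 0],
  [0, 0, 0.05, 26, -50, 0, 0],
  [0, 0, 0.05, 26, -50, 0, 0],
], force=10)

```text
time: 1.1
tool_pos: [396.7, 220.3, 233.5]
eef_rot: [3.141, -0.0, -3.034]
wrist_force: [1.4, -0.1, -0.2]
gripper_width: 15.2
grip_force: 0.0
```

Run:
```python
from h import *
c=dict(np.load('/tmp/top.npz'))
f=lambda a,b,z:px(c,170+a/4.2-.0,180+b/4.2,z).round(1)
print(f(452,308,107),f(317,237,97),f(337,417,97),f(327,327,97),f(90,530,97),f(607,465,97),f(50,118,97),f(545,57,97))
```

```text
[475.   78.5 107. ] [509.1 137.7  97. ] [429.6 129.8  97. ] [469.  133.7  97. ] [383.8 237.1  97. ] [405.9  12.7  97. ] [566.1 257.2  97. ] [589.   33.4  97. ]
```

jog_arm([
  [0, 0, 0, 26, -47, 0, 0],
  [0, 0, 0, 26, -47, -10, 0],
  [0, 0, 0, 26, -47, -30, 0],
  [0, 0, 0, 0, 0, -40, 0],
  [0, 0, 0, 0, 0, -20, 0],
  [0, 0, 0, 0, 0, -6, 0],
  [0, 0, 0, 0, 0, 0, 0],
])

```text
time: 1.98
tool_pos: [474.2, 81.2, 127.8]
eef_rot: [-3.141, -0.0, -3.035]
wrist_force: [0.7, -0.3, -0.6]
gripper_width: 0.8
grip_force: 0.0
```

Run:
```python
from h import *
c=snap('top','t3.png',(170,180,330,320),4.2)
```

```text
(no output)
```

View pics/t3.png

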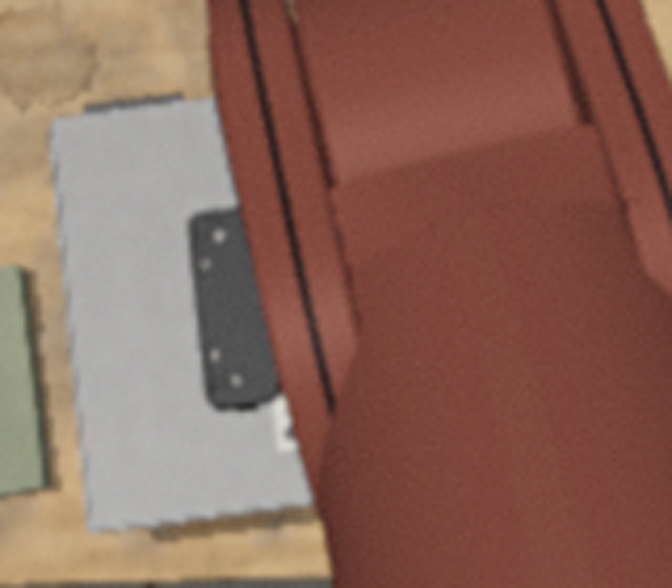

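The arm hides the button in this view. I'll press by feel in small steps instead.

jog_arm([
  [0, 0, 0, 0.6, -2.2, -4, 0],
  [0, 0, 0, 0, 0, -3, 0],
  [0, 0, 0, 0, 0, -1.5, 0],
  [0, 0, 0, 0, 0, -1.5, 0],
  [0, 0, 0, 0, 0, -1, 0],
  [0, 0, 0, 0, 0, 0, 0],
])

```text
time: 2.78
tool_pos: [474.8, 79.0, 116.9]
eef_rot: [3.141, -0.0, -3.035]
wrist_force: [-3.0, -1.3, 7.0]
gripper_width: 0.5
grip_force: 3.2
```

jog_arm([
  [0, 0, 0, 0, 0, -1, 0],
  [0, 0, 0, 0, 0, -0.5, 0],
  [0, 0, 0, 0, 0, 0, 0],
])

```text
time: 3.15
tool_pos: [474.8, 78.9, 115.4]
eef_rot: [3.141, -0.0, -3.035]
wrist_force: [-2.3, -0.6, 6.4]
gripper_width: 0.8
grip_force: 3.2
```

jog_arm([
  [0, 0, 0, 0, 0, -0.7, 0],
  [0, 0, 0, 0, 0, -0.6, 0],
  [0, 0, 0, 0, 0, 0, 0],
])

```text
time: 3.52
tool_pos: [474.8, 78.9, 114.1]
eef_rot: [3.141, -0.0, -3.035]
wrist_force: [-2.4, -1.1, 6.2]
gripper_width: 0.7
grip_force: 2.9
```

jog_arm([
  [0, 0, 0, 0, 0, -0.6, 0],
  [0, 0, 0, 0, 0, -0.6, 0],
  [0, 0, 0, 0, 0, 0, 0],
])

```text
time: 3.9
tool_pos: [474.9, 79.0, 112.9]
eef_rot: [3.141, -0.0, -3.035]
wrist_force: [-3.5, 0.6, 6.9]
gripper_width: 0.5
grip_force: 3.2
```

Run:
```python
from h import *
c=snap('side','s2.png',(180,130,340,290),3.7)
print(get_state()['wrist_force'])
```

```text
[-2.88822909 -0.5963072   5.23681929]
```

View pics/s2.png

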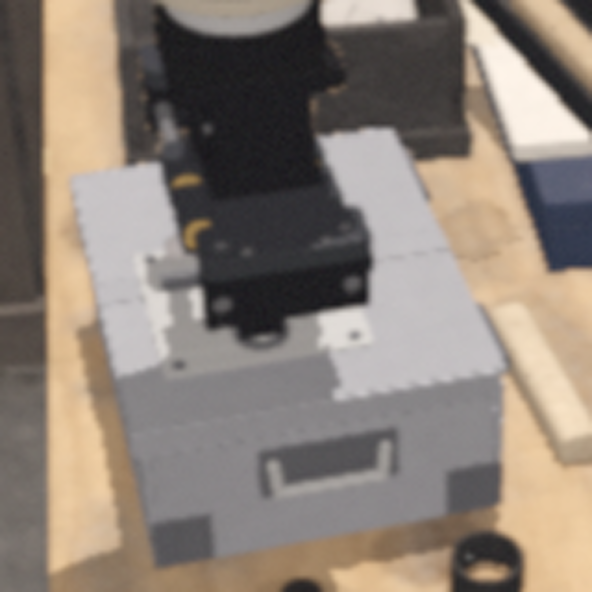

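The side view shows the bare metal bar standing proud at about (175,270), left of the gripper, so the handle has popped out. Next I'll retract and move over it.

jog_arm([
  [0, 0, 0, 0, 0, 20, 0],
  [0, 0, 0, 0, 0, 45, 0.1],
  [0, 0, 0, -3, 28, 10, 0.4],
  [0, 0, 0, -2.7, 26.8, 0, 0.4],
  [0, 0, 0, 0, 0, 0, 0.4],
  [0, 0, 0, 0, 0, 0, 0.4],
])

```text
time: 4.7
tool_pos: [469.1, 133.1, 187.3]
eef_rot: [-3.141, -0.0, -3.036]
wrist_force: [-0.3, 0.5, 0.0]
gripper_width: 33.4
grip_force: 0.0
```

Run:
```python
from h import *
c=snap('wrist','w1.png',None,1.4)
s=get_state();print(s['tool_pos'],s['joint_positions'].round(2),s['wrist_force'],s['gripper_width'])
```

```text
[469.20559528 132.76719911 187.39173386] [-0.85  0.02  0.49  1.93 -0.01  1.19  1.32] [ 0.38930158  0.24023625 -0.07344463] 34.11295002335076
```

View pics/w1.png

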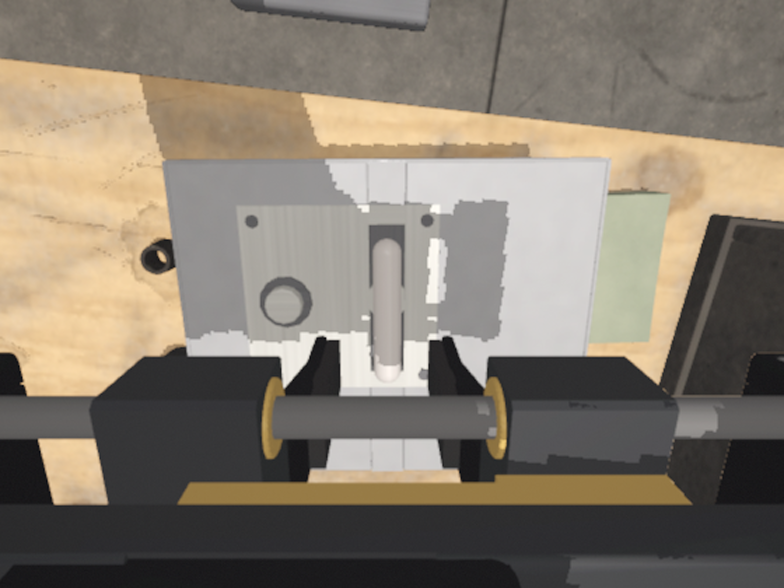

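The wrist view shows the popped bar from (387,247) to (387,372), lying midway between the fingers, with the button at (284,303). I'll check its position, then descend.

Run:
```python
from h import *
c=dict(np.load('/tmp/wrist.npz'))
for u,v in [(387,240),(387,380),(387,310)]: print(px(c,u/1.4,v/1.4,123),px(c,u/1.4,v/1.4))
```

```text
[431.80493953 130.35950692 123.        ] [432.62124151 130.47400552 118.6718019 ]
[504.43681764 138.16732681 123.        ] [503.93677129 138.10768801 123.9522254 ]
[466.4704852 134.086002  123.       ] [465.77449346 133.99886769 124.99298534]
```

jog_arm([
  [0, 0, 0, -0.6, 1, -30, 0.4],
  [0, 0, 0, 0, 0, -25, 0.4],
  [0, 0, 0, 0, 0, -14, 0.4],
  [0, 0, 0, 0, 0, -5, 0.4],
  [0, 0, 0, 0, 0, 0, 0.4],
  [0, 0, 0, 0, 0, 0, 0],
  [0, 0, 0, 0, 0, 0, 0],
  [0, 0, 0, 0, 0, 0, 0],
], force=12)

```text
time: 5.75
tool_pos: [468.7, 134.6, 113.9]
eef_rot: [-3.141, 0.0, -3.035]
wrist_force: [-0.2, -5.0, 1.4]
gripper_width: 13.6
grip_force: 12.0
```

jog_arm([
  [0, 0, 0, 0, -0.5, 0, 0],
  [0, 0, -0.04, 0, 0, 0, 0],
  [0, 0, -0.05, 0, 0, 0, 0],
  [0, 0, -0.05, 0, 0, 0, 0],
  [0, 0, -0.05, 0, 0, 0, 0],
  [0, 0, -0.05, 0, 0, 0, 0],
  [0, 0, 0, 0, 0, 0, 0],
], force=20)

```text
time: 6.62
tool_pos: [468.8, 134.7, 113.8]
eef_rot: [3.141, 0.001, 3.008]
wrist_force: [-0.1, 1.6, 2.7]
gripper_width: 13.1
grip_force: 20.0
```

```bash
cat > st.py <<'E'
from h import *
s=get_state()
for k in ('tool_pos','eef_rot','wrist_force','ft_torque','gripper_width','grip_force'): print(k,np.round(s[k],3))
E
python3 st.py
```

```text
tool_pos [468.776 134.674 113.845]
eef_rot [3.141e+00 1.000e-03 3.008e+00]
wrist_force [-0.124  1.563  2.73 ]
ft_torque [ 0.358 -0.069  0.074]
gripper_width 13.108
grip_force 20.011
```

jog_arm([
  [0, 0, -0.05, 0, 0, 0, 0],
  [0, 0, -0.05, 0, 0, 0, 0],
  [0, 0, -0.05, 0, 0, 0, 0],
  [0, 0, -0.05, 0, 0, 0, 0],
  [0, 0, -0.05, 0, 0, 0, 0],
  [0, 0, 0, 0, 0, 0, 0],
])

```text
time: 7.38
tool_pos: [468.8, 134.9, 113.8]
eef_rot: [3.14, 0.0, 2.76]
wrist_force: [0.4, 3.0, 1.8]
gripper_width: 13.3
grip_force: 20.0
```

```bash
python3 st.py
```

```text
tool_pos [468.824 134.918 113.821]
eef_rot [3.14 0.   2.76]
wrist_force [0.387 2.998 1.799]
ft_torque [ 0.744 -0.123  0.086]
gripper_width 13.25
grip_force 20.013
```

jog_arm([
  [0, 0, -0.03, 0, 0, 0, 0],
  [0, 0, -0.03, 0, 0, 0, 0],
  [0, 0, -0.03, 0, 0, 0, 0],
  [0, 0, 0, 0, 0, 0, 0],
])

```text
time: 7.88
tool_pos: [468.8, 135.0, 113.8]
eef_rot: [3.14, 0.0, 2.667]
wrist_force: [2.0, 4.1, 1.9]
gripper_width: 13.1
grip_force: 20.0
```

```bash
python3 st.py
```

```text
tool_pos [468.849 134.979 113.813]
eef_rot [3.14  0.    2.667]
wrist_force [2.045 4.14  1.934]
ft_torque [ 1.134 -0.294  0.078]
gripper_width 13.133
grip_force 20.023
```

jog_arm([
  [0, 0, -0.03, 0.2, 0.4, 0, 0],
  [0, 0, -0.03, 0, 0, 0, 0],
  [0, 0, 0, 0, 0, 0, 0],
])

```text
time: 8.25
tool_pos: [468.9, 135.0, 113.7]
eef_rot: [3.141, 0.0, 2.606]
wrist_force: [1.1, 5.3, 2.9]
gripper_width: 13.3
grip_force: 20.0
```

```bash
python3 st.py
```

```text
tool_pos [468.916 135.022 113.678]
eef_rot [3.141 0.    2.606]
wrist_force [1.061 5.35  2.925]
ft_torque [ 1.095 -0.321  0.092]
gripper_width 13.317
grip_force 20.023
```

jog_arm([
  [0, 0, -0.03, 0.2, 0.5, 0, 0],
  [0, 0, -0.03, 0, 0, 0, 0],
  [0, 0, 0, 0, 0, 0, 0],
])

```text
time: 8.62
tool_pos: [469.0, 135.1, 113.6]
eef_rot: [3.142, 0.0, 2.547]
wrist_force: [1.3, 4.3, 1.8]
gripper_width: 13.3
grip_force: 20.0
```

```bash
python3 st.py
```

```text
tool_pos [468.979 135.123 113.571]
eef_rot [3.142 0.    2.547]
wrist_force [1.265 4.327 1.844]
ft_torque [ 0.859 -0.264  0.057]
gripper_width 13.343
grip_force 20.017
```

0.70 rad turned so far, and still free.

jog_arm([
  [0, 0, -0.03, 0.2, 0.5, 0, 0],
  [0, 0, -0.03, 0, 0, 0, 0],
  [0, 0, 0, 0, 0, 0, 0],
])

```text
time: 9.0
tool_pos: [469.0, 135.3, 113.4]
eef_rot: [-3.141, -0.0, 2.487]
wrist_force: [1.5, 1.7, 2.2]
gripper_width: 13.3
grip_force: 20.0
```

```bash
python3 st.py
```

```text
tool_pos [469.022 135.274 113.436]
eef_rot [-3.141 -0.     2.487]
wrist_force [1.498 1.726 2.201]
ft_torque [ 0.387 -0.115  0.048]
gripper_width 13.258
grip_force 20.016
```

jog_arm([
  [0, 0, -0.03, 0, 0, 0, 0],
  [0, 0, -0.03, 0, 0, 0, 0],
  [0, 0, 0, 0, 0, 0, 0],
])

```text
time: 9.38
tool_pos: [469.1, 135.4, 113.5]
eef_rot: [-3.141, 0.0, 2.427]
wrist_force: [-0.2, 0.5, 1.5]
gripper_width: 13.0
grip_force: 20.0
```

```bash
python3 st.py
```

```text
tool_pos [469.068 135.367 113.472]
eef_rot [-3.141  0.     2.427]
wrist_force [-0.208  0.459  1.496]
ft_torque [ 0.133 -0.073  0.09 ]
gripper_width 13.036
grip_force 20.015
```

jog_arm([
  [0, 0, -0.03, 0, 0, 0, 0],
  [0, 0, -0.03, 0, 0, 0, 0],
  [0, 0, 0, 0, 0, 0, 0],
])

```text
time: 9.75
tool_pos: [469.1, 135.5, 113.5]
eef_rot: [-3.141, 0.0, 2.367]
wrist_force: [-0.4, -1.4, 2.6]
gripper_width: 13.2
grip_force: 20.0
```

```bash
python3 st.py
```

```text
tool_pos [469.119 135.459 113.502]
eef_rot [-3.141  0.     2.367]
wrist_force [-0.4   -1.444  2.586]
ft_torque [-0.054 -0.105  0.062]
gripper_width 13.223
grip_force 20.021
```

jog_arm([
  [0, 0, -0.03, 0, 0, 0, 0],
  [0, 0, -0.03, 0, 0, 0, 0],
  [0, 0, 0, 0, 0, 0, 0],
])

```text
time: 10.12
tool_pos: [469.2, 135.5, 113.5]
eef_rot: [-3.141, 0.0, 2.307]
wrist_force: [0.4, -0.4, 2.3]
gripper_width: 13.4
grip_force: 20.4
```

```bash
python3 st.py
```

```text
tool_pos [469.168 135.488 113.543]
eef_rot [-3.141  0.     2.307]
wrist_force [ 0.434 -0.401  2.299]
ft_torque [-0.208 -0.109  0.308]
gripper_width 13.432
grip_force 20.367
```

At 0.94 rad the moment jumped from 0.09 to 0.31 N m, so that is the stop. I'll back off a hair and start a gentle lift along the lid's arc.

Run:
```python
import numpy as np
p=lambda t:np.array([-110*np.cos(t)+26.5*np.sin(t),110*np.sin(t)+26.5*np.cos(t)])
t=0
for d in [.01,.01,.02]+[.03]*4+[.04]*10:
    e=p(t+d)-p(t);t+=d
    print([round(-.0998*d,4),round(.995*d,4),0,round(e[0]*.995,2),round(e[0]*.0998,2),round(e[1],2)],round(t,2))
```

```text
[-0.001, 0.01, 0, np.float64(0.27), np.float64(0.03), np.float64(1.1)] 0.01
[-0.001, 0.01, 0, np.float64(0.28), np.float64(0.03), np.float64(1.1)] 0.02
[-0.002, 0.0199, 0, np.float64(0.59), np.float64(0.06), np.float64(2.18)] 0.04
[-0.003, 0.0298, 0, np.float64(0.97), np.float64(0.1), np.float64(3.25)] 0.07
[-0.003, 0.0298, 0, np.float64(1.07), np.float64(0.11), np.float64(3.22)] 0.1
[-0.003, 0.0298, 0, np.float64(1.16), np.float64(0.12), np.float64(3.19)] 0.13
[-0.003, 0.0298, 0, np.float64(1.26), np.float64(0.13), np.float64(3.15)] 0.16
[-0.004, 0.0398, 0, np.float64(1.82), np.float64(0.18), np.float64(4.14)] 0.2
[-0.004, 0.0398, 0, np.float64(1.98), np.float64(0.2), np.float64(4.06)] 0.24
[-0.004, 0.0398, 0, np.float64(2.14), np.float64(0.22), np.float64(3.98)] 0.28
[-0.004, 0.0398, 0, np.float64(2.3), np.float64(0.23), np.float64(3.89)] 0.32
[-0.004, 0.0398, 0, np.float64(2.45), np.float64(0.25), np.float64(3.79)] 0.36
[-0.004, 0.0398, 0, np.float64(2.6), np.float64(0.26), np.float64(3.69)] 0.4
[-0.004, 0.0398, 0, np.float64(2.75), np.float64(0.28), np.float64(3.59)] 0.44
[-0.004, 0.0398, 0, np.float64(2.89), np.float64(0.29), np.float64(3.47)] 0.48
[-0.004, 0.0398, 0, np.float64(3.02), np.float64(0.3), np.float64(3.35)] 0.52
[-0.004, 0.0398, 0, np.float64(3.16), np.float64(0.32), np.float64(3.23)] 0.56
```

jog_arm([
  [0, 0, 0.025, 0, 0, 0, 0],
  [0, 0, 0, 0, 0, 0, 0],
])

```text
time: 10.38
tool_pos: [469.1, 135.5, 113.5]
eef_rot: [-3.141, -0.0, 2.333]
wrist_force: [1.0, -1.5, 2.0]
gripper_width: 13.6
grip_force: 20.1
```

```bash
python3 st.py
```

```text
tool_pos [469.11  135.54  113.516]
eef_rot [-3.141 -0.     2.333]
wrist_force [ 0.976 -1.515  2.022]
ft_torque [-0.282 -0.103  0.162]
gripper_width 13.598
grip_force 20.06
```

jog_arm([
  [0, 0, 0, 0, 0, 0, 0],
  [-0.001, 0.01, 0, 0.3, 0, 1.1, 0],
  [0, 0, 0, 0, 0, 0, 0],
], force=30)

```text
time: 10.75
tool_pos: [469.2, 135.6, 114.3]
eef_rot: [-3.133, -0.007, 2.333]
wrist_force: [0.5, -0.3, -2.2]
gripper_width: 13.1
grip_force: 30.1
```

```bash
python3 st.py
```

```text
tool_pos [469.224 135.561 114.311]
eef_rot [-3.133 -0.007  2.333]
wrist_force [ 0.463 -0.264 -2.173]
ft_torque [-0.173 -0.187  0.167]
gripper_width 13.076
grip_force 30.069
```

jog_arm([
  [-0.001, 0.01, 0, 0.3, 0, 1.1, 0],
  [0, 0, 0, 0, 0, 0, 0],
])

```text
time: 11.0
tool_pos: [469.5, 135.6, 115.5]
eef_rot: [-3.125, -0.013, 2.333]
wrist_force: [1.2, 0.2, -4.6]
gripper_width: 12.8
grip_force: 30.1
```

jog_arm([
  [-0.001, 0.01, 0, 0.3, 0, 1.1, 0],
  [0, 0, 0, 0, 0, 0, 0],
])

```text
time: 11.25
tool_pos: [469.9, 135.6, 116.9]
eef_rot: [-3.117, -0.019, 2.332]
wrist_force: [0.0, -0.5, -3.2]
gripper_width: 13.0
grip_force: 30.0
```

jog_arm([
  [-0.002, 0.02, 0, 0.6, 0.1, 2.2, 0],
  [-0.003, 0.03, 0, 1, 0.1, 3.2, 0],
  [0, 0, 0, 0, 0, 0, 0],
])

```text
time: 11.62
tool_pos: [471.7, 135.8, 122.5]
eef_rot: [-3.077, -0.05, 2.331]
wrist_force: [-2.9, -1.3, 1.7]
gripper_width: 12.8
grip_force: 30.0
```

Run:
```python
from h import *
c=snap('side','s3.png',(180,130,340,290),3.7)
import st
```

```text
tool_pos [471.714 135.799 122.501]
eef_rot [-3.078 -0.05   2.331]
wrist_force [-1.78  -0.98   2.507]
ft_torque [-0.264  0.47   0.122]
gripper_width 12.762
grip_force 30.03
```

View pics/s3.png

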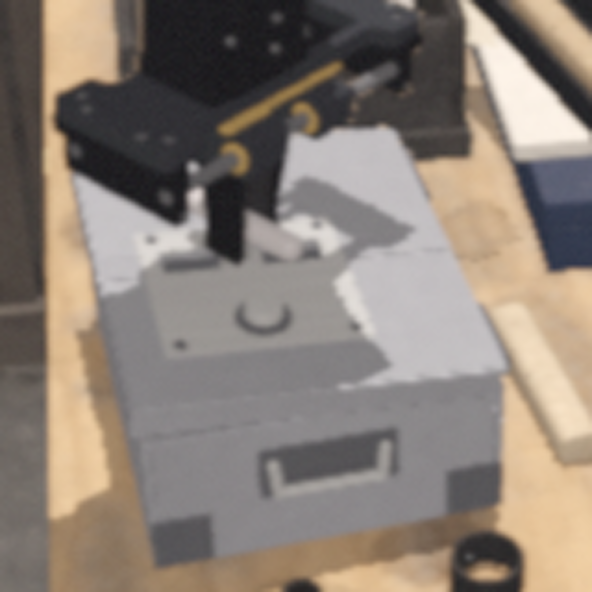

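The picture is ambiguous about whether the lid is rising, so I'll measure the lid's plane from the side depth.

Run:
```python
from h import *
c=dict(np.load('/tmp/side.npz'))
for a,b in [(110,240),(120,300),(130,370),(140,400),(250,370),(300,350),(380,340),(400,290),(450,350),(355,150)]:
    q=px(c,180+a/3.7,130+b/3.7); d=np.array(q[:2])-[486.6,134.7]
    R=np.array([[.995,.0998],[-.0998,.995]]); print(a,b,q.round(1),(R@d).round(1))
```

```text
110 240 [406.8 150.8 111.7] [-77.8  24. ]
120 300 [410.1  99.2 111.3] [-79.6 -27.7]
130 370 [413.   42.2 112.3] [-82.5 -84.7]
140 400 [416.7  21.1 110.9] [ -80.9 -106. ]
250 370 [469.5  39.9 107.2] [-26.5 -92.6]
300 350 [494.8  53.3 105.7] [  0.  -81.8]
380 340 [534.9  60.8 101.1] [ 40.6 -78.4]
400 290 [550.6 100.2 100.6] [ 60.2 -40.7]
450 350 [567.5  47.9 101.2] [ 71.8 -94.5]
355 150 [544.6 233.2 100.1] [67.6 92.2]
```

The lid slopes at 0.08 rad (112 mm at the front, 100 mm at the back), so it is free and rising with the tool. I'll keep following the arc.

jog_arm([
  [-0.003, 0.03, 0, 1.1, 0.1, 3.2, 0],
  [-0.003, 0.03, 0, 1.2, 0.1, 3.2, 0],
  [-0.003, 0.03, 0, 1.3, 0.1, 3.1, 0],
  [-0.004, 0.04, 0, 1.8, 0.2, 4.1, 0],
  [0, 0, 0, 0, 0, 0, 0],
])

```text
time: 12.3
tool_pos: [477.0, 136.4, 135.8]
eef_rot: [-2.974, -0.129, 2.322]
wrist_force: [-3.6, -1.6, 2.5]
gripper_width: 13.1
grip_force: 30.0
```

jog_arm([
  [-0.004, 0.04, 0, 2.0, 0.2, 4.0, 0],
  [-0.004, 0.04, 0, 2.1, 0.2, 4.0, 0],
  [-0.004, 0.04, 0, 2.3, 0.2, 3.9, 0],
  [-0.004, 0.04, 0, 2.4, 0.2, 3.8, 0],
  [0, 0, 0, 0, 0, 0, 0],
])

```text
time: 12.92
tool_pos: [485.8, 137.3, 151.4]
eef_rot: [-2.843, -0.225, 2.299]
wrist_force: [-2.9, 0.6, 1.9]
gripper_width: 13.2
grip_force: 30.0
```

```bash
python3 st.py
```

```text
tool_pos [485.803 137.325 151.412]
eef_rot [-2.843 -0.225  2.299]
wrist_force [-2.905  0.571  1.857]
ft_torque [0.058 0.29  0.072]
gripper_width 13.193
grip_force 30.018
```

jog_arm([
  [-0.004, 0.04, 0, 2.6, 0.3, 3.7, 0],
  [-0.004, 0.04, 0, 2.7, 0.3, 3.6, 0],
  [-0.004, 0.04, 0, 2.9, 0.3, 3.5, 0],
  [-0.004, 0.04, 0, 3.0, 0.3, 3.4, 0],
  [-0.004, 0.04, 0, 3.1, 0.3, 3.2, 0],
  [0, 0, 0, 0, 0, 0, 0],
  [0, 0, 0, 0, 0, 0, 0],
])

```text
time: 13.8
tool_pos: [500.1, 138.9, 168.9]
eef_rot: [-2.673, -0.339, 2.251]
wrist_force: [-1.1, 0.6, -3.7]
gripper_width: 12.8
grip_force: 30.0
```

Run:
```python
from h import *
import st
R=cv2.Rodrigues(np.zeros(3))[0]
s=get_state(); print(s['joint_positions'].round(2))
from scipy.spatial.transform import Rotation as Ro
print(Ro.from_euler('xyz',s['eef_rot']).as_matrix().round(3))
c=snap('side','s4.png',(160,110,360,290),3.3)
```

```text
tool_pos [500.14  138.883 168.851]
eef_rot [-2.673 -0.339  2.251]
wrist_force [-1.085  0.608 -3.709]
ft_torque [ 0.353 -0.817 -0.056]
gripper_width 12.762
grip_force 30.013
[-0.66  0.59  0.55  1.46 -0.3   1.76  0.69]
[[-0.594  0.599 -0.537]
 [ 0.733  0.678 -0.054]
 [ 0.332 -0.426 -0.842]]
```

View pics/s4.png

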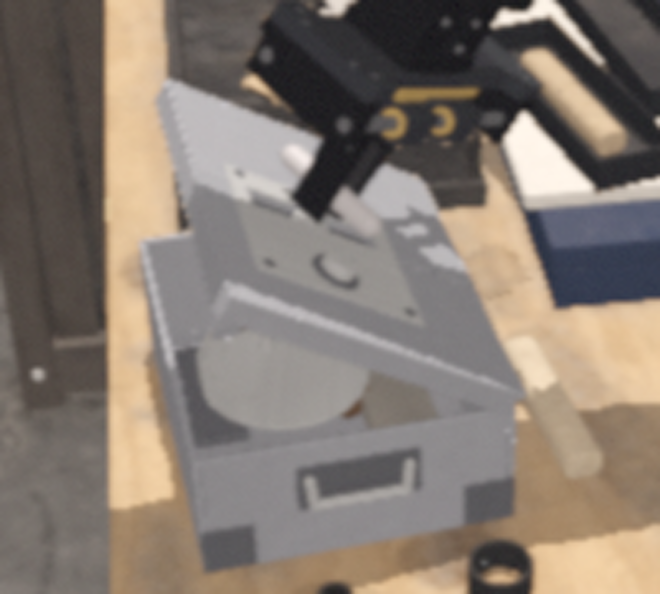

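The side view shows the lid standing well open at about 30 degrees, with the blank untouched. Next I'll release and back out along the tool axis.

jog_arm([
  [0, 0, 0, 0, 0, 0, 0.2],
  [0, 0, 0, 0, 0, 0, 0.35],
  [0, 0, 0, 0, 0, 0, 0.35],
  [0, 0, 0, 5.4, 0.5, 8.4, 0.35],
  [0, 0, 0, 10.7, 1.1, 16.8, 0.35],
  [0, 0, 0, 16, 1.6, 25, 0.35],
  [0, 0, 0, 16, 1.6, 25, 0.35],
  [0, 0, 0, 0, 0, 0, 0.35],
])

```text
time: 14.85
tool_pos: [549.9, 143.2, 245.9]
eef_rot: [-2.674, -0.338, 2.251]
wrist_force: [0.5, -0.3, -0.1]
gripper_width: 30.1
grip_force: 0.0
```

Run:
```python
from h import *
import st
c=snap('side','s5.png',None,1.4)
```

```text
tool_pos [549.869 143.188 245.859]
eef_rot [-2.674 -0.338  2.251]
wrist_force [ 0.541 -0.301 -0.077]
ft_torque [ 0.015 -0.687  0.042]
gripper_width 30.099
grip_force 0.0
```

View pics/s5.png

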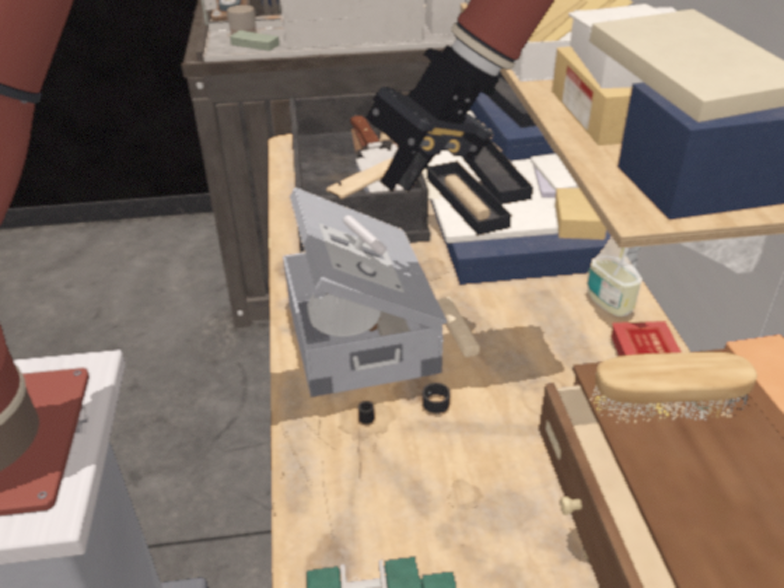

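The gripper is clear of the case (free at about (420,150)). The lid stands open at about (360,250), and the loupe, ferrule and blank are where they were. I'll check the angle, then hand in.

Run:
```python
from h import *
c=dict(np.load('/tmp/side.npz'))
R=np.array([[.995,.0998],[-.0998,.995]])
P=[]
for u,v in [(310,225),(320,260),(345,285),(400,300),(410,285),(395,250)]:
    q=px(c,u/1.4,v/1.4); P.append([*(R@(q[:2]-[486.6,134.7])),q[2]])
P=np.array(P);print(P.round(0)); A=np.c_[P[:,:2],np.ones(6)]
k=np.linalg.lstsq(A,P[:,2],rcond=None)[0]; a=np.arctan(-k[0]); print(a)
if a>0.44: print(job_done())
```

```text
[[ -50.   15.  189.]
 [ -50.  -67.  189.]
 [ -28. -109.  177.]
 [  43.  -95.  130.]
 [  66.  -53.  120.]
 [  68.   37.  116.]]
0.5520786035720829
the job is handed in; nothing more can be done
None
```

The job is handed in: the button released the handle, I turned it to its stop (felt at about 0.94 rad) and backed off slightly, and the lid stands open at about 0.55 rad (32°) with the gripper clear; no verdict came back.

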